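# Start an incubation: seat the vial and click the locking dial to the red mark

## Robot

A 6-joint arm with a two-finger parallel gripper is mounted at the origin on a cart in front of the work surface, level with it; the furniture and walls round the work are solid. World frame = base frame: x ahead of the robot, y to its left, z up, the work surface at z = 0. Lengths are in mm, angles in degrees, forces in N, time in s.
With the tool pointing down it reaches from about 250 to 775 mm from the base axis. Payload 4 kg.
Tool frame: the origin (TCP) lies on the centre line of the jaws, within the pads' length; the fingertips stand 25 mm ahead of it and the grasp point (between the pads) lies 6 mm ahead of it; z points along the fingers, y is the line along which they close (so a half turn about z gives the same grasp; the last joint's range is limited). The gripper opens to 94 mm and grips with 3 to 60 N. Pads are 16 mm wide; open, the fingers measure 119 mm over their backs; the gripper's body (75 mm by 177 mm) begins 78 mm behind the grasp point.
Start: joints at [-5.907, 4.996, 78.535, -0, 96.463, -5.907], TCP at [550.016, -0.006, 230.506] pointing down, gripper open.
Joint ranges: [-177.83, 177.83], [-43.37, 116.18], [15.69, 146.23], [-61.86, 241.86], [9.47, 152.12], [-147.06, 147.06]. Speed limits (degrees/s): [159.86, 159.86, 180, 180, 180, 180].

## Interface

Orientations are given as [roll, pitch, yaw] about the fixed x, y, z axes, in that order (R = Rz(yaw) Ry(pitch) Rx(roll)).
In Python, from cell import bot gives the robot as it stands.
- The arm moves only by the tool drive_tool, never from a script. Its argument "motion" is a list of rows, each an object with "delta_rot": the turn, a rotation vector about the tool's x, y, z scaled (see below), a list of three; "travel": the shift along the tool's x, y, z scaled (see below), a list of three; "gripper": the opening, from 0 (shut) to 1 (fully open). A call has 1 to 12 rows; each row shifts and turns the commanded pose from where the row before left it, along the tool's axes as they then stand; what a row does not reach is not made up. The controller multiplies each number of a shift by 500 mm and each number of a turn by pi rad. A row lasts 1/8 s, in which the tool goes at most 62.5 mm and 10.7 degrees, less where a joint would pass 70% of its speed; a pose out of reach is approached as far as the arm can. A call with a number of a shift or a turn outside -1 to 1 is refused whole. A call with a gripper value outside its range is refused whole. The fingers move at their own pace and stop on an object; "grip_force" is the grip in N (left out, the last holds). Time passes only in rows, so rows that do not move let the fingers close. It gives the time, the measured TCP pose, the force, the opening and the grip force at its end, in the units of the state.
- bot.sense(): the state, without advancing time (a new reading comes with each control period).
- bot.get_image(name): name is "scene" or "top"; returns (picture, depth): 480x640x3 uint8, blue, green, red; 480x640 float32, mm along the optical axis (not along the pixel's ray), 0 where there is no reading.
- bot.calibration(name): a dict with "fov_y" (degrees; the focal length in pixels is half the picture's height over the tangent of half this angle, whatever the lens; pixels are square), "cx", "cy" (the principal point, pixels), "distortion" ([k1, k2, p1, p2, k3] as OpenCV has them; the pictures are not rectified), "extrinsics" (4x4, takes a point from camera to world coordinates). Camera axes: x right, y down, z forward; pixel columns grow to the right and rows downward; lengths in mm; the calibration is good to about 2 mm. A picture is of the moment at which its call begins. calibration takes no time and is no camera call.
- bot.hand_in(): hands the job in; it is judged then, once.
The state is a dict: "time": time; "joint_pos": joint angles; "dq": joint speeds; "effort": joint torques, N m; "ee_pos": TCP position; "tcp_rot": TCP orientation; "contact_force": force on the tool from outside, world axes, zero at the start; "ft_torque": the same for the moment, N m; "gripper_width": finger opening in mm; "finger_force": force on a finger pad.
Only numpy, scipy, OpenCV 4.12 (cv2) and the standard library are available. Lean on these libraries where they do the work, as an engineer would, in place of code of your own. Each camera call takes 0.05 s, during which the arm holds its last target. There are 200 camera calls.

## Task

Take the culture vial with the flesh-coloured cap out of the white rack and stand it in the empty middle well of the heating block, gently and right down on the well's floor, leaving the other vials where they stand. Set the heater as well: press its spring-loaded locking dial in to free it (firmly, but without leaning hard on it; never force it while it is locked) and turn it clockwise, counting the clicks, until its pointer stands at the red mark, never a click past it. Then let the dial spring back up so that it locks there.

Things in the scene. Friction and masses are not known exactly. Their poses are not given: they have to be found in the camera images.
- heater: white dry-block heater, fixed, 195 (x) x 144 (y) x 58 mm, on screw feet that lift its origin (under its centre) 0 to 4 mm off the worktop; x to its back (away from the robot at yaw 0), z up. Heights from there: front deck 50 mm, with the dial, axis at x -47, y 0 mm; rear aluminium block 65 mm, with wells at x 49.5, y -42, 0 and 42 mm; vials in the outer two reach 101 mm, the middle one is empty
- well_mouth (a point): centre of the mouth of the empty middle well, level with the block's top. The well is round, 18.6 mm wide, upright and 52 mm deep, with a flat floor
- culture_vial_mid (a point): the culture vial with flesh-coloured cap and pink liquid, 15 to 31 g: glass tube 15.8 mm across, screw cap (the top 21 mm) 17.8 mm across, 88 mm tall. The point is on its axis half-way up, 44 mm above its foot; z is its axis. It stands in one of three places of the rack, 60 mm or more from the next vial; grip the cap from above; it is clear of the rack once lifted 70 mm
- rack: white tube rack that holds the culture vial, fixed, 99 (x) x 216 (y) x 69 mm high; origin under its centre. Floor 3 mm up, top of the grid 59 mm up, a few side clips on its two long sides reach 69 mm; places 19 mm wide, in rows along x and y
- dial: black locking dial: skirt of 63 mm diameter, its top 6.5 mm above this origin, and across it an upright grip bar 50 mm long, 14 mm wide, from 6.5 to 31.5 mm above this origin, to be taken by its long flat sides from above; fingertips astride the bar may rest on the skirt. Origin on the dial's axis, 58 mm above the heater's origin while the dial is up; x along the bar towards the pointer, z up
- dial_pointer (a point): white pointer mark on top of the dial's skirt, 28 mm from the axis. The dial clicks every 20 degrees (10 mm here). Held in, leaving a click position takes 0.15 N m at once; this falls to nothing half-way, then helps as much until the next click, where it changes sign sharply. It starts in a click position, two, three or four clicks short of the red mark
- red_mark: red mark on the grey scale collar (91 mm across, top 61.5 mm above the heater's origin) round the dial; white ticks 20 degrees apart, one for each click. Origin on the dial's axis at the collar's top; x points through the red mark, z up. Turning clockwise seen from above brings the pointer to the mark from the +y side
- lock_pin: steel pin hidden in the heater; it locks the dial while the dial is up, and again by itself when the dial springs up in a click position. Pushing the dial in takes 4 N to start and 2 N more each mm; about 3 mm (10 N) frees it from the pin. Twisting the dial while locked loads the pin, which breaks at 30 N (about 0.8 N m on the dial)
- dial_stop: plate hidden in the heater, on which the dial bottoms when pushed in 3.6 mm (11 N). It cracks when loaded with more than 9 N, that is at about 20 N of total push on the dial
- vial_left: vial with a black cap in the well at +y of the block, 88 mm tall; origin at its foot
- vial_right: vial with a white cap in the well at -y of the block, 88 mm tall; origin at its foot
- rack_vial: vial with a white cap in the rack, 88 mm tall; origin at its foot
- rack_vial_2: another vial with a white cap in the rack, 88 mm tall; origin at its foot

How it is judged (in metres and radians):
At the end, for the whole second after the job is handed in: The culture vial stands upright in the middle well, within 4 mm of its centre and within 3 mm of its floor; the dial's pointer is within 3.5 mm of the red mark (in that detent, one click being 10 mm), the dial is at rest and back up to within 1.5 mm of its full height (horizontal distance between culture_vial_mid and well_mouth below 0.004 m and z of culture_vial_mid in the frame of heater below 0.06 m and angle between culture_vial_mid's own z axis and vertical below 0.1 rad and x of dial_pointer in the frame of red_mark above 0.02 m and y of dial_pointer in the frame of red_mark between -0.0035 and 0.0035 m and z of dial_pointer in the frame of red_mark above 0.0016 m and angular speed of dial below 0.1 rad/s); the robot touches nothing.
It fails at once if the dial's pointer goes more than 7 mm past the red mark (over into the next click) (y of dial_pointer in the frame of red_mark below -0.007 m).
It fails at once if the locked dial is forced: its lock pin bears more than 30 N (contact force between dial and lock_pin above 30 N).
It fails at once if somebody leans on the dial: its bottom stop bears more than 9 N (contact force between dial and dial_stop above 9 N).
It fails at once if the culture vial is rammed into the heater: more than 25 N between them (contact force between culture_vial and heater above 25 N).
It fails at once if another vial is moved more than 12 mm (distance of any of vial_left, vial_right, rack_vial, rack_vial_2 from where it was at the start of the episode above 0.012 m).
It also fails if it takes over 64 s, if anything falls off the work surface, if the arm or the gripper's body presses on something with over 40 N, if the wrist force passes 120 N, or if a joint passes its speed limit or range.

## Working session

There is one attempt and no reset: what is moved stays moved. The work goes in short steps, Python scripts to look and compute and a tool call to move; the robot and the scene stay as the last step left them, time stands still between calls to the robot, and variables do not carry over. Pictures are saved under pics/ and viewed, at most 11 in all, crops included, and the job is handed in when it is done.

Besides the shell and the picture viewer there is one more tool, called after "Emit:" as name(argument=value, ...), one argument or row to a line, values as JSON. drive_tool: Moves the arm, as the interface text tells. Its arguments: {"type":"object","properties":{"motion":{"type":"array"},"grip_force":{"type":"number"}},"required":["motion"]}

```bash
mkdir -p pics; ls; python3 - <<'E'
from cell import bot
import cv2,numpy as np
print(bot.sense())
for n in("scene","top"):
    im,d=bot.get_image(n);c=bot.calibration(n);print(n,c)
    cv2.imwrite(f"pics/{n}0.png",im);np.save(f"{n}_d.npy",d)
E
```

```text
pics
{'time': 0.0, 'joint_pos': array([-5.90645879e+00,  5.04043230e+00,  7.86252422e+01, -9.37265109e-04,
        9.64623191e+01, -5.90628858e+00]), 'dq': array([-0.0278525 , -0.02810526, -0.02082799,  0.01427378, -0.05608425,
       -0.12391849]), 'effort': array([ 1.28542815e-03, -3.40182602e+01, -3.02423716e+01,  7.18220207e-02,
        3.29729996e-02, -1.13141955e-04]), 'ee_pos': array([5.49502258e+02, 4.86187430e-02, 2.29287093e+02]), 'tcp_rot': array([-1.79872590e+02, -1.22441530e-02,  8.99997117e+01]), 'contact_force': array([-0.39251208,  0.18321007, -0.07817019]), 'ft_torque': array([-1.08666965e-03, -5.26540255e-02, -6.99678308e-05]), 'finger_force': 0.0, 'gripper_width': 94.01532722187022}
scene {'fov_y': 44.741686716778304, 'cx': 317.35946747784453, 'cy': 231.70330566571806, 'distortion': array([-0.09881782,  0.        ,  0.        ,  0.        ,  0.        ]), 'extrinsics': array([[ 8.23332340e-01, -3.23950498e-01,  4.66025679e-01,
         8.87340537e+01],
       [-5.67202994e-01, -4.98745998e-01,  6.55387819e-01,
        -5.82466648e+02],
       [ 2.01152322e-02, -8.03933147e-01, -5.94379402e-01,
         7.00680583e+02],
       [ 0.00000000e+00,  0.00000000e+00,  0.00000000e+00,
         1.00000000e+00]])}
top {'fov_y': 57.59370280845097, 'cx': 321.26008427330106, 'cy': 239.46038402418225, 'distortion': array([-0.09699964,  0.        ,  0.        ,  0.        ,  0.        ]), 'extrinsics': array([[-2.49119157e-02, -9.93388937e-01,  1.12061663e-01,
         4.32187856e+02],
       [-9.99500862e-01,  2.69286447e-02,  1.65189093e-02,
         6.07049248e+01],
       [-1.94273704e-02, -1.11594211e-01, -9.93563943e-01,
         9.07901688e+02],
       [ 0.00000000e+00,  0.00000000e+00,  0.00000000e+00,
         1.00000000e+00]])}
```

View pics/scene0.png

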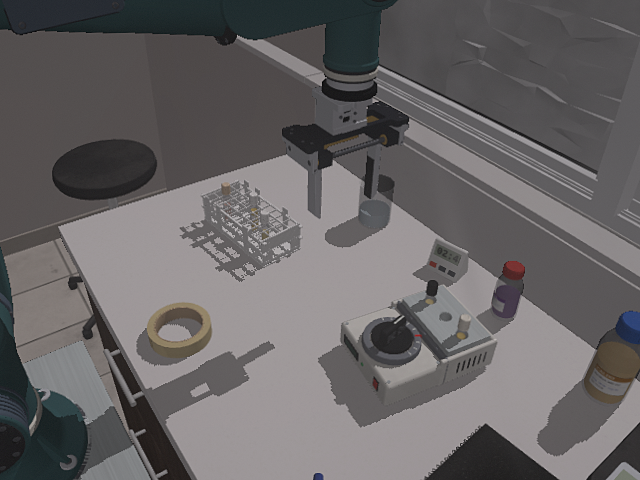

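View pics/top0.png

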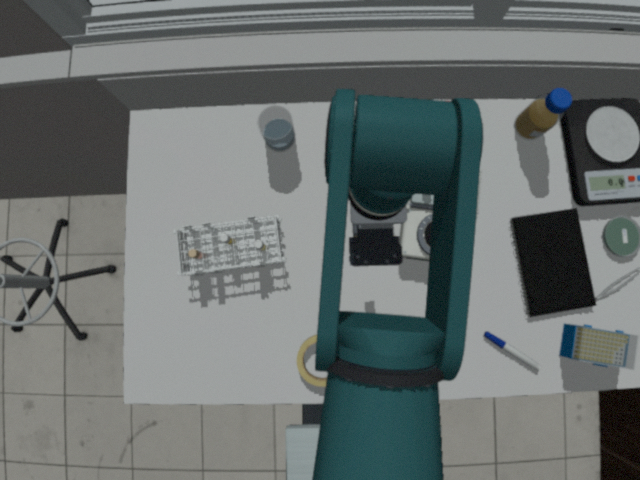

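The vials, rack and heater are visible. The flesh cap is about (226,187) in scene and (193,253) in top. The heater's dial is about (392,340) in scene, with the heater hidden by the arm in top. Next I'll zoom in.

```bash
cat > h.py <<'E'
from cell import bot
import cv2,numpy as np
def K(c):
    f=240/np.tan(np.radians(c["fov_y"]/2)); return np.array([[f,0,c["cx"]],[0,f,c["cy"]],[0,0,1.]])
def ray(n,px):
    c=bot.calibration(n);u=cv2.undistortPoints(np.array([px],float).reshape(-1,1,2),K(c),c["distortion"]).reshape(-1,2)
    E=c["extrinsics"];d=np.c_[u,np.ones(len(u))]@E[:3,:3].T
    return E[:3,3],d
def atz(n,px,z):
    o,d=ray(n,px);return o+d*((z-o[2])/d[:,2])[:,None]
def atd(n,px,dep):
    o,d=ray(n,px);return o+d*np.array([dep[int(round(v)),int(round(u))] for u,v in np.reshape(px,(-1,2))])[:,None]
def proj(n,P):
    c=bot.calibration(n);E=np.linalg.inv(c["extrinsics"])
    return cv2.projectPoints(np.reshape(P,(-1,3)).astype(float),cv2.Rodrigues(E[:3,:3])[0],E[:3,3],K(c),c["distortion"])[0].reshape(-1,2)
E
python3 - <<'E'
import cv2,numpy as np
s=cv2.imread("pics/scene0.png");t=cv2.imread("pics/top0.png")
r=lambda im,x,y,w,h,k:cv2.resize(im[y:y+h,x:x+w],None,fx=k,fy=k,interpolation=cv2.INTER_CUBIC)
A=r(s,330,265,180,140,4.4444)[:600,:800]
B=np.hstack([r(s,190,170,130,115,3)[:345,:390],r(t,170,205,130,100,3)[:300,:390].copy() if 0 else cv2.copyMakeBorder(r(t,170,205,130,100,3),0,45,0,0,0)])
cv2.imwrite("pics/c1.png",A);cv2.imwrite("pics/c2.png",B)
E
```

```text
(no output)
```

View pics/c1.png

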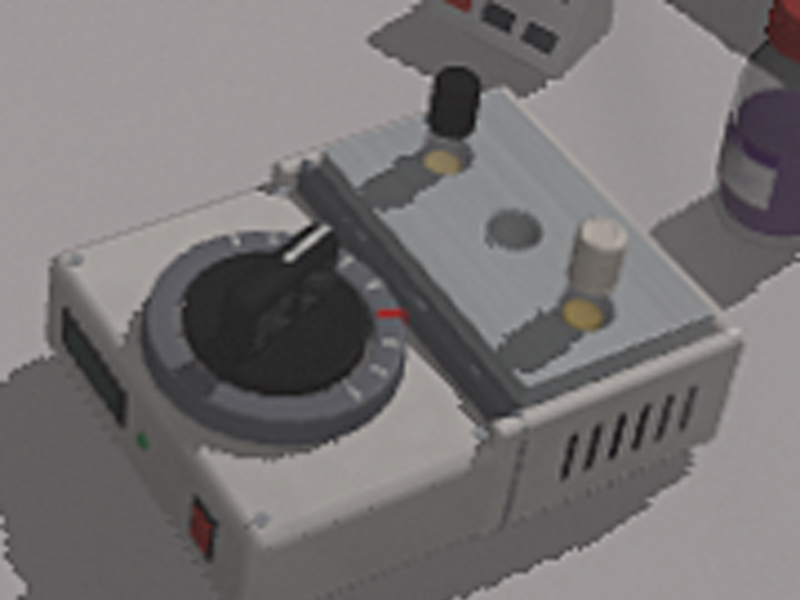

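View pics/c2.png

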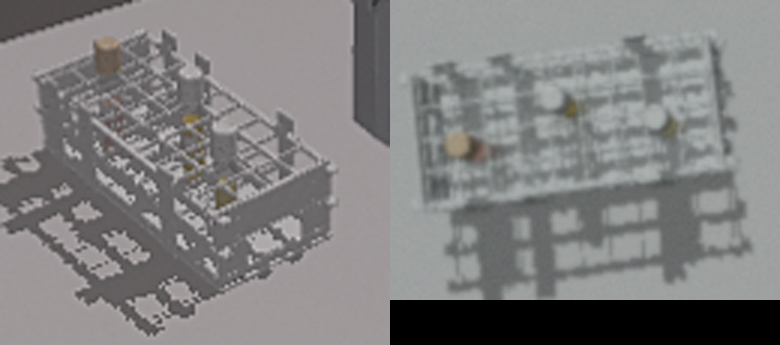

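Crop c1 shows the red mark at scene ≈(415–422,335), the well mouth at ≈(446,317), and the pointer line upper-left of the mark. Crop c2 shows the flesh cap top at scene (225.7,183.7) and top (193,253.3). The measuring comes next.

```bash
python3 - <<'E'
from h import *
np.set_printoptions(precision=1,suppress=True)
c=lambda p:(np.array(p,float)+.5)/4.4444+[330,265]-.5
d=np.load("scene_d.npy");dt=np.load("top_d.npy")
f=2
print("cap scene",atz("scene",[(225.7,183.7)],91),"top",atz("top",[(193,253.3)],91),atd("top",(193,253),dt),atd("scene",(226,184),d))
W=atz("scene",c([(515,230)]),65+f);B=atz("scene",c([(457,76)]),101+f);R=atz("scene",c([(600,232)]),101+f)
print("well",W,"black",B,"white",R,"mid",(B+R)/2, "sep",np.linalg.norm(B-R))
M=atz("scene",c([(377,313),(408,314)]),61.5+f);print("mark",M)
# collar outer ellipse on top plane: sampled
el=atz("scene",c([(150,290),(160,270),(190,248),(236,232),(405,345),(398,362),(370,392),(330,410)]),61.5+f)
A=np.c_[2*el[:,:2],np.ones(len(el))];s=np.linalg.lstsq(A,(el[:,:2]**2).sum(1),rcond=None)[0];print("axis",s[:2],"r",np.sqrt(s[2]+s[:2]@s[:2]))
y=(B-R)[0,:2];yaw=np.degrees(np.arctan2(-y[0],y[1]));print("yaw",yaw)
a=np.radians(yaw);ex=np.array([np.cos(a),np.sin(a)]);well=W[0,:2];ax=(B+R)[0,:2]/2-96.5*ex;print("axis from caps",ax,"from well",well-96.5*ex)
for z in (64.5,89.5):
  P=atz("scene",c([(287,260),(325,228)]),z+f);print("ptr",z,P[:,:2], np.linalg.norm(P[0]-P[1]))
for p in [(540,260),(560,150),(240,215),(100,300),(300,265),(350,500)]:
  q=c(p);print(p,atd("scene",q,d))
E
```

```text
cap scene [[505.3 319.7  91. ]] top [[504.4 319.1  91. ]] [[505.1 319.3  90.3]] [[505.6 319.1  90.5]]
well [[ 626.9 -173.2   67. ]] black [[ 633.6 -129.5  103. ]] white [[ 619.2 -212.9  103. ]] mid [[ 626.4 -171.2  103. ]] sep 84.68446077601621
mark [[ 562.6 -173.3   63.5]
 [ 571.1 -179.6   63.5]]
axis [ 532.3 -156.3] r 42.853191209281604
yaw -9.773943127571044
axis from caps [ 531.3 -154.8] from well [ 531.8 -156.8]
ptr 64.5 [[ 551.4 -139.4]
 [ 572.5 -134.9]] 21.630859632058947
ptr 89.5 [[ 533.1 -156.9]
 [ 553.4 -152.6]] 20.77815063198756
(540, 260) [[ 623.7 -188.7   67.1]]
(560, 150) [[ 678.  -146.5   57.8]]
(240, 215) [[ 564.5 -100.8   49.4]]
(100, 300) [[ 497.3 -106.3   49.5]]
(300, 265) [[ 537.1 -159.2   89. ]]
(350, 500) [[ 510.2 -221.2   50.2]]
```

Everything agrees: the dial axis is ≈(532,-156) and yaw is -9.8°. The well is ≈(626.5,-172). The mark stands at about -30° and the pointer at about +10°, which is 2 clicks. The vial is at (505,319.3). I'll go above the vial now; this also clears the top view of the heater.

Emit:
drive_tool(
  motion=[
    {"travel": [0.092,-0.012,0],"delta_rot": [0,0,0],"gripper": 0.5},
    {"travel": [0.092,-0.013,0],"delta_rot": [0,0,0],"gripper": 0.5},
    {"travel": [0.092,-0.013,0],"delta_rot": [0,0,0],"gripper": 0.5},
    {"travel": [0.091,-0.013,0],"delta_rot": [0,0,0],"gripper": 0.5},
    {"travel": [0.091,-0.013,0],"delta_rot": [0,0,0],"gripper": 0.5},
    {"travel": [0.091,-0.013,0],"delta_rot": [0,0,0],"gripper": 0.5},
    {"travel": [0.09,-0.012,0],"delta_rot": [0,0,0],"gripper": 0.5},
    {"travel": [0,0,0.08],"delta_rot": [0,0,0],"gripper": 0.5},
    {"travel": [0,0,0.08],"delta_rot": [0,0,0],"gripper": 0.5},
    {"travel": [0,0,0],"delta_rot": [0,0,0],"gripper": 0.5},
    {"travel": [0,0,0],"delta_rot": [0,0,0],"gripper": 0.5},
  ],
)

```text
time: 1.48
ee_pos: [506.1, 319.6, 151.8]
tcp_rot: [179.9, -0.0, 90.0]
contact_force: [0.2, 0.5, 0.2]
gripper_width: 46.6
finger_force: 0.0
```

```bash
python3 - <<'E'
from h import *
s=bot.sense();print(s["time"],s["ee_pos"],s["tcp_rot"],s["gripper_width"])
t,d=bot.get_image("top");cv2.imwrite("pics/top1.png",t);np.save("top1_d.npy",d)
u,v=proj("top",[565,-160,70])[0].astype(int);print(u,v)
cv2.imwrite("pics/c3.png",cv2.resize(t[v-60:v+60,u-80:u+80],None,fx=5,fy=5,interpolation=cv2.INTER_CUBIC))
s,d=bot.get_image("scene");cv2.imwrite("pics/c4.png",cv2.resize(s[110:290,170:410],None,fx=3,fy=3,interpolation=cv2.INTER_CUBIC))
E
```

```text
1.475 [506.11714667 319.64608694 151.78704645] [ 1.79915214e+02 -3.98109368e-02  8.99885049e+01] 46.637853032956414
441 216
```

View pics/c3.png

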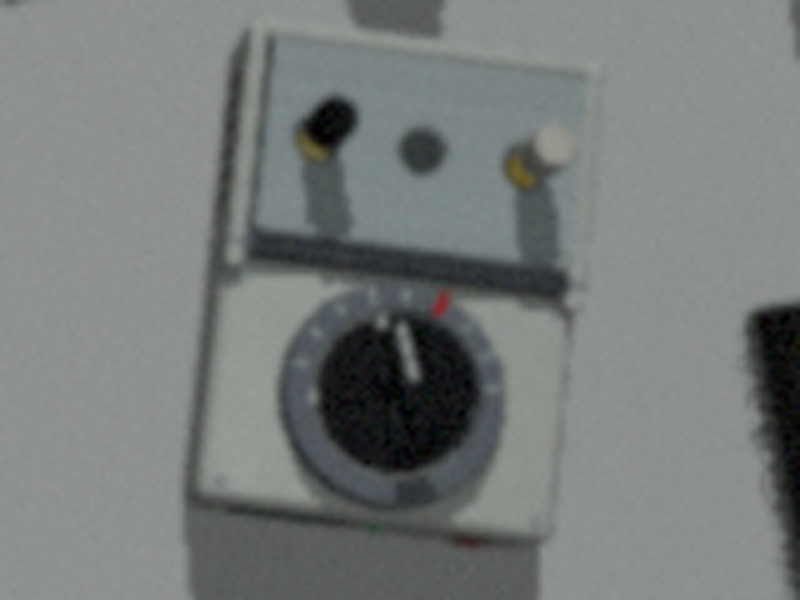

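View pics/c4.png

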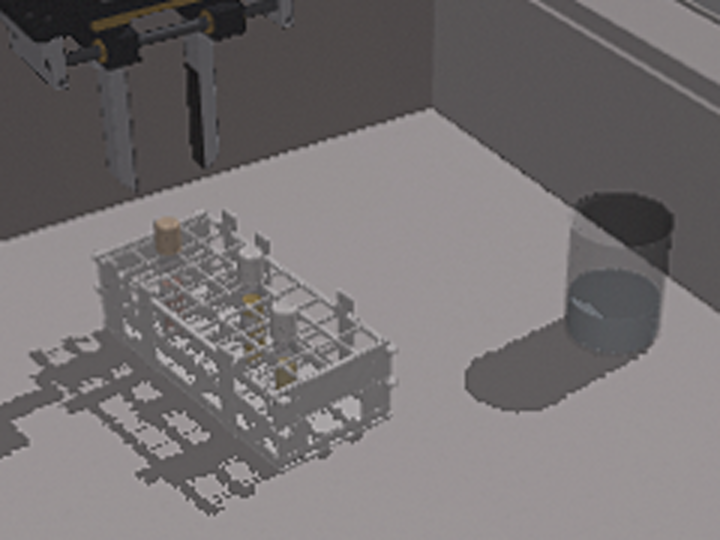

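In top, the pointer (382,321 in c3) lies on the tick that is two before the red mark (442,303), which confirms 2 clicks. The fingers are astride the flesh cap, so I'll descend and grip.

Emit:
drive_tool(
  motion=[
    {"travel": [0,-0.002,0.04],"delta_rot": [0,0,0],"gripper": 0.5},
    {"travel": [0,0,0.04],"delta_rot": [0,0,0],"gripper": 0.5},
    {"travel": [0,0,0.03],"delta_rot": [0,0,0],"gripper": 0.5},
    {"travel": [0,0,0],"delta_rot": [0,0,0],"gripper": 0.5},
    {"travel": [0,0,0],"delta_rot": [0,0,0],"gripper": 0.1},
    {"travel": [0,0,0],"delta_rot": [0,0,0],"gripper": 0.1},
    {"travel": [0,0,0],"delta_rot": [0,0,0],"gripper": 0.1},
    {"travel": [0,0,0],"delta_rot": [0,0,0],"gripper": 0.1},
    {"travel": [0,0,0],"delta_rot": [0,0,0],"gripper": 0.1},
  ],
  grip_force=15,
)

```text
time: 2.7
ee_pos: [504.8, 319.7, 96.1]
tcp_rot: [179.9, -0.0, 90.0]
contact_force: [-0.0, -0.1, 2.1]
gripper_width: 17.3
finger_force: 15.0
```

```bash
python3 - <<'E'
from h import *
np.set_printoptions(precision=1,suppress=True)
c=lambda p:(np.array(p,float)+.5)/5+[361,156]-.5
f=2;T=lambda p,z:atz("top",c(p),z+f)[:,:2]
W=T([(422,150)],65);B=T([(338,115)],101);R=T([(552,144)],101)
print("well",W,B,R,(B+R)/2,np.linalg.norm(B-R))
el=T([(281,390),(505,390),(392,280),(300,340),(310,460),(340,490),(490,440),(455,482),(330,305)],61.5)
A=np.c_[2*el,np.ones(len(el))];s=np.linalg.lstsq(A,(el**2).sum(1),rcond=None)[0];print("axis",s[:2],np.sqrt(s[2]+s[:2]@s[:2]))
ax=s[:2]
for n,p,z in(("ptr",(382,321),64.5),("mark",(442,303),61.5)):
  q=T([p],z)[0]-ax;print(n,q,np.hypot(*q),np.degrees(np.arctan2(q[1],q[0])))
P=T([(402,322),(414,380)],89.5);print("bar",P,np.degrees(np.arctan2(*(P[0]-P[1])[::-1])))
y=(B-R)[0];print("yaw",np.degrees(np.arctan2(-y[0],y[1])))
E
```

```text
well [[ 627.3 -172.1]] [[ 633.3 -131. ]] [[ 620.2 -212.2]] [[ 626.7 -171.6]] 82.27685387184295
axis [ 531.9 -156. ] 43.088792158772655
ptr [27.6  3.7] 27.89969769695463 7.67523326342382
mark [ 34.6 -21.2] 40.63561718333154 -31.50849151989585
bar [[ 555.2 -153.6]
 [ 533.  -156.9]] 8.453243851391457
yaw -9.1054036993509
```

Emit:
drive_tool(
  motion=[
    {"travel": [0,0,-0.04],"delta_rot": [0,0,0],"gripper": 0.1},
    {"travel": [0,0,-0.1],"delta_rot": [0,0,0],"gripper": 0.1},
    {"travel": [0,0,-0.1],"delta_rot": [0,0,0],"gripper": 0.1},
    {"travel": [-0.05,0.012,0],"delta_rot": [0,0,0],"gripper": 0.1},
    {"travel": [-0.08,0.02,0],"delta_rot": [0,0,0],"gripper": 0.1},
    {"travel": [-0.08,0.02,0],"delta_rot": [0,0,0],"gripper": 0.1},
    {"travel": [-0.08,0.02,0],"delta_rot": [0,0,0],"gripper": 0.1},
    {"travel": [-0.08,0.02,0],"delta_rot": [0,0,0],"gripper": 0.1},
    {"travel": [-0.08,0.02,0],"delta_rot": [0,0,0],"gripper": 0.1},
    {"travel": [-0.08,0.02,0],"delta_rot": [0,0,0],"gripper": 0.1},
    {"travel": [-0.08,0.02,0],"delta_rot": [0,0,0],"gripper": 0.1},
    {"travel": [-0.08,0.02,0],"delta_rot": [0,0,0],"gripper": 0.1},
  ],
  grip_force=15,
)

```text
time: 4.2
ee_pos: [590.5, -26.8, 215.2]
tcp_rot: [-180.0, -0.0, 90.0]
contact_force: [0.4, 0.8, -1.0]
gripper_width: 17.3
finger_force: 15.0
```

Emit:
drive_tool(
  motion=[
    {"travel": [-0.08,0.02,0],"delta_rot": [0,0,0],"gripper": 0.1},
    {"travel": [-0.08,0.02,0],"delta_rot": [0,0,0],"gripper": 0.1},
    {"travel": [-0.08,0.02,0],"delta_rot": [0,0,0],"gripper": 0.1},
    {"travel": [-0.054,0.014,0],"delta_rot": [0,0,0],"gripper": 0.1},
    {"travel": [0,0,0],"delta_rot": [0,0,0.026],"gripper": 0.1},
    {"travel": [0,0,0],"delta_rot": [0,0,0.027],"gripper": 0.1},
    {"travel": [0,0,0],"delta_rot": [0,0,0],"gripper": 0.1},
    {"travel": [0,0,0],"delta_rot": [0,0,0],"gripper": 0.1},
    {"travel": [0,0,0],"delta_rot": [0,0,0],"gripper": 0.1},
  ],
)

```text
time: 5.32
ee_pos: [627.5, -172.3, 215.5]
tcp_rot: [-180.0, -0.0, 80.5]
contact_force: [-0.3, 0.2, 0.1]
gripper_width: 17.5
finger_force: 15.0
```

```bash
python3 - <<'E'
from h import *
s=bot.sense();print(s["time"],s["ee_pos"],s["tcp_rot"],s["gripper_width"])
s,d=bot.get_image("scene");cv2.imwrite("pics/scene5.png",s);np.save("scene5_d.npy",d)
print(proj("scene",[627,-172,123]))
cv2.imwrite("pics/c5.png",cv2.resize(s[230:350,370:530],None,fx=5,fy=5,interpolation=cv2.INTER_CUBIC))
E
```

```text
5.325 [ 627.48531594 -172.32355862  215.46229354] [-1.79996442e+02 -1.97579589e-03  8.05132690e+01] 17.45895770990518
[[450.77572837 288.9856769 ]]
```

View pics/c5.png

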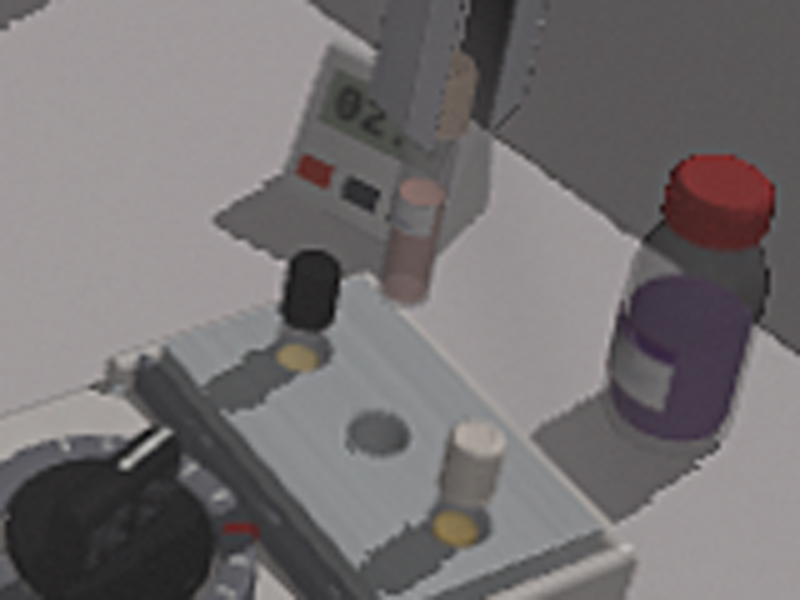

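The vial hangs upright. Its foot is at scene (451.2,289), as predicted, and the well mouth is at (445.5,317). I'll lower it to about 8 mm above the mouth and check.

Emit:
drive_tool(
  motion=[
    {"travel": [0,0,0.04],"delta_rot": [0,0,0],"gripper": 0.1},
    {"travel": [0,0,0.04],"delta_rot": [0,0,0],"gripper": 0.1},
    {"travel": [0,0,0.012],"delta_rot": [0,0,0],"gripper": 0.1},
    {"travel": [0,0,0],"delta_rot": [0,0,0],"gripper": 0.1},
    {"travel": [0,0,0],"delta_rot": [0,0,0],"gripper": 0.1},
  ],
)

```text
time: 6.0
ee_pos: [628.1, -172.7, 170.8]
tcp_rot: [179.9, 0.0, 80.5]
contact_force: [-0.9, -0.1, -0.1]
gripper_width: 17.1
finger_force: 15.0
```

```bash
python3 - <<'E'
from h import *
s=bot.sense();print(s["time"],s["ee_pos"],s["contact_force"])
p=s["ee_pos"]
s,d=bot.get_image("scene");cv2.imwrite("pics/scene6.png",s);np.save("scene6_d.npy",d)
print(proj("scene",[[627,-172,67],[p[0],p[1]-.4,p[2]-93]]))
cv2.imwrite("pics/c6.png",cv2.resize(s[275:350,400:500],None,fx=8,fy=8,interpolation=cv2.INTER_CUBIC))
E
```

```text
6.0 [ 628.0531209  -172.66196238  170.76665368] [-0.8525444  -0.12920236 -0.05368736]
[[445.00586206 315.9020879 ]
 [447.06088706 311.02335774]]
```

View pics/c6.png

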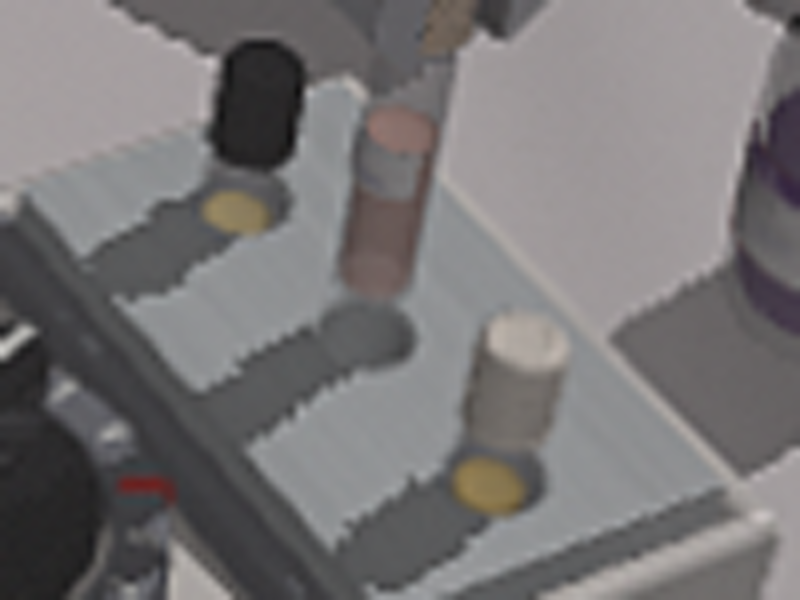

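The foot hangs just above the mouth: foot ≈(446.5,309.5), hole ≈(445.4,316.7). I'll get the relative offset from depth by fitting circles to the caps and the tube.

```bash
python3 - <<'E'
from h import *
from scipy.optimize import least_squares
np.set_printoptions(precision=2,suppress=True)
d=np.load("scene6_d.npy");s=cv2.imread("pics/scene6.png")
v,u=np.mgrid[265:350,400:500];px=np.c_[u.ravel(),v.ravel()]
P=atd("scene",px,d)
def fit(name,c0,R,z0,z1,rmax):
    m=(P[:,2]>z0)&(P[:,2]<z1)&(np.hypot(*(P[:,:2]-c0).T)<rmax)
    Q=P[m,:2]
    r=least_squares(lambda c:np.hypot(*(Q-c).T)-R,c0,loss="soft_l1",f_scale=.5)
    print(name,m.sum(),r.x,"rms",np.sqrt(np.mean(r.fun**2)),"px",px[m].mean(0));return r.x
b=fit("black",np.array([633.5,-130.]),8.9,83,100,13)
w=fit("white",np.array([620.,-212.5]),8.9,83,100,13)
print("mid",(b+w)/2,np.linalg.norm(b-w))
fit("tube",np.array([627.5,-172.5]),7.9,82,140,12)
for z in range(75,150,10): fit("t%d"%z,np.array([627.5,-172.5]),7.9,z,z+10,12)
print(np.median(P[(abs(P[:,2]-67)<3)][:,2]))
# hole: dark pixels centroid of block in pre-image
E
```

```text
black 93 [ 634.26 -128.87] rms 1.1545184418928125 px [431.25 289.32]
white 104 [ 621.92 -211.97] rms 1.4108562294684905 px [463.49 324.11]
mid [ 628.09 -170.42] 84.0107554504976
tube 311 [ 628.72 -169.65] rms 1.0332457193137938 px [448.93 295.83]
t75 36 [ 629.22 -169.66] rms 1.0634719009192928 px [445.83 310.78]
t85 54 [ 629.31 -169.79] rms 1.0220222941506818 px [446.94 306.5 ]
t95 54 [ 628.9  -169.68] rms 0.8152402125502313 px [447.74 301.52]
t105 53 [ 628.27 -169.94] rms 0.9987269877744173 px [448.57 296.53]
t115 56 [ 628.68 -169.52] rms 0.9854303860024785 px [449.5  291.82]
t125 59 [ 628.44 -169.67] rms 1.0125351734058694 px [450.64 286.58]
t135 34 [ 628.72 -169.36] rms 1.4340710446112896 px [453.56 282.32]
t145 47 [ 630.12 -171.53] rms 1.9457460622941665 px [457.43 276.66]
65.8024180130518
```

The tube is about (+0.7,+0.8) mm off the well centre, so I'll correct that and start the insertion gently.

Emit:
drive_tool(
  motion=[
    {"travel": [-0.002,-0.0013,0],"delta_rot": [0,0,0],"gripper": 0.1},
    {"travel": [0,0,0.008],"delta_rot": [0,0,0],"gripper": 0.1},
    {"travel": [0,0,0.006],"delta_rot": [0,0,0],"gripper": 0.1},
    {"travel": [0,0,0.006],"delta_rot": [0,0,0],"gripper": 0.1},
    {"travel": [0,0,0.006],"delta_rot": [0,0,0],"gripper": 0.1},
    {"travel": [0,0,0.006],"delta_rot": [0,0,0],"gripper": 0.1},
    {"travel": [0,0,0],"delta_rot": [0,0,0],"gripper": 0.1},
  ],
)

```text
time: 6.92
ee_pos: [626.5, -173.3, 153.0]
tcp_rot: [-180.0, -0.0, 80.5]
contact_force: [-0.2, -0.3, 0.4]
gripper_width: 17.4
finger_force: 15.0
```

It's in the well with no contact force, so I'll go on down.

Emit:
drive_tool(
  motion=[
    {"travel": [0,0,0.015],"delta_rot": [0,0,0],"gripper": 0.1},
    {"travel": [0,0,0.015],"delta_rot": [0,0,0],"gripper": 0.1},
    {"travel": [0,0,0.015],"delta_rot": [0,0,0],"gripper": 0.1},
    {"travel": [0,0,0.015],"delta_rot": [0,0,0],"gripper": 0.1},
    {"travel": [0,0,0.012],"delta_rot": [0,0,0],"gripper": 0.1},
    {"travel": [0,0,0],"delta_rot": [0,0,0],"gripper": 0.1},
    {"travel": [0,0,0],"delta_rot": [0,0,0],"gripper": 0.1},
  ],
)

```text
time: 7.8
ee_pos: [626.9, -173.4, 117.8]
tcp_rot: [180.0, 0.0, 80.5]
contact_force: [-0.7, 0.0, -0.9]
gripper_width: 17.0
finger_force: 15.0
```

Emit:
drive_tool(
  motion=[
    {"travel": [0,0,0.004],"delta_rot": [0,0,0],"gripper": 0.1},
    {"travel": [0,0,0.004],"delta_rot": [0,0,0],"gripper": 0.1},
    {"travel": [0,0,0.004],"delta_rot": [0,0,0],"gripper": 0.1},
    {"travel": [0,0,0],"delta_rot": [0,0,0],"gripper": 0.1},
    {"travel": [0,0,0],"delta_rot": [0,0,0],"gripper": 0.1},
  ],
  grip_force=6,
)

```text
time: 8.43
ee_pos: [626.7, -173.4, 111.5]
tcp_rot: [180.0, -0.0, 80.5]
contact_force: [0.3, -0.3, 1.5]
gripper_width: 17.7
finger_force: 6.0
```

Emit:
drive_tool(
  motion=[
    {"travel": [0,0,0.002],"delta_rot": [0,0,0],"gripper": 0.1},
    {"travel": [0,0,0.002],"delta_rot": [0,0,0],"gripper": 0.1},
    {"travel": [0,0,0],"delta_rot": [0,0,0],"gripper": 0.1},
    {"travel": [0,0,0],"delta_rot": [0,0,0],"gripper": 0.1},
  ],
)

```text
time: 8.93
ee_pos: [626.7, -173.4, 109.5]
tcp_rot: [180.0, 0.0, 80.5]
contact_force: [0.6, 0.9, -0.6]
gripper_width: 17.5
finger_force: 6.0
```

Emit:
drive_tool(
  motion=[
    {"travel": [0,0,0.002],"delta_rot": [0,0,0],"gripper": 0.1},
    {"travel": [0,0,0],"delta_rot": [0,0,0],"gripper": 0.1},
    {"travel": [0,0,0],"delta_rot": [0,0,0],"gripper": 0.1},
  ],
)

```text
time: 9.3
ee_pos: [626.7, -173.4, 108.5]
tcp_rot: [180.0, -0.0, 80.5]
contact_force: [-1.0, 0.4, 0.1]
gripper_width: 17.5
finger_force: 6.0
```

Emit:
drive_tool(
  motion=[
    {"travel": [0,0,0.002],"delta_rot": [0,0,0],"gripper": 0.1},
    {"travel": [0,0,0],"delta_rot": [0,0,0],"gripper": 0.1},
    {"travel": [0,0,0],"delta_rot": [0,0,0],"gripper": 0.1},
  ],
)

```text
time: 9.68
ee_pos: [627.0, -173.5, 108.2]
tcp_rot: [179.9, 0.0, 80.5]
contact_force: [0.0, 0.3, 2.9]
gripper_width: 17.6
finger_force: 6.0
```

There is light contact at the floor (2.9 N), with the foot at ≈15 mm as expected. I'll release and rise.

Emit:
drive_tool(
  motion=[
    {"travel": [0,0,0],"delta_rot": [0,0,0],"gripper": 0.3},
    {"travel": [0,0,0],"delta_rot": [0,0,0],"gripper": 0.4},
    {"travel": [0,0,0],"delta_rot": [0,0,0],"gripper": 0.4},
    {"travel": [0,0,0],"delta_rot": [0,0,0],"gripper": 0.4},
    {"travel": [0,0,-0.02],"delta_rot": [0,0,0],"gripper": 0.4},
    {"travel": [0,0,-0.06],"delta_rot": [0,0,0],"gripper": 0.4},
    {"travel": [0,0,-0.06],"delta_rot": [0,0,0],"gripper": 0.4},
    {"travel": [0,0,-0.06],"delta_rot": [0,0,0],"gripper": 0.4},
    {"travel": [0,0,0],"delta_rot": [0,0,0],"gripper": 0.4},
    {"travel": [0,0,0],"delta_rot": [0,0,0],"gripper": 0.4},
  ],
)

```text
time: 10.92
ee_pos: [626.4, -173.3, 206.6]
tcp_rot: [-179.9, -0.0, 80.5]
contact_force: [0.1, 0.1, -0.4]
gripper_width: 37.8
finger_force: 0.0
```

```bash
python3 - <<'E'
from h import *
s=bot.sense();print(s["time"],s["ee_pos"],s["tcp_rot"],s["joint_pos"])
s,d=bot.get_image("scene");np.save("scene7_d.npy",d);cv2.imwrite("pics/scene7.png",s)
v,u=np.mgrid[265:350,400:500];P=atd("scene",np.c_[u.ravel(),v.ravel()],d)
for n,c in(("black",(633.5,-130)),("mid",(627,-172)),("white",(620,-212))):
    m=np.hypot(*(P[:,:2]-c).T)<12; z=P[m,2]; q=P[m][z>np.percentile(z,99)-2.5]; print(n,np.percentile(z,[90,97,99]),q.mean(0))
E
```

```text
10.925 [ 626.3810477  -173.27188126  206.59454581] [-1.79940375e+02 -1.23418604e-02  8.04581769e+01] [-2.04593239e+01  1.81819621e+01  6.57104955e+01  8.30657576e-04
  9.61684254e+01 -1.09174184e+01]
black [101.19650516 102.40465566 102.85587758] [ 632.9798305  -130.14183817  101.48828463]
mid [101.27028941 102.28293265 102.7802063 ] [ 626.44449669 -171.87553352  101.51751801]
white [101.8368449  103.26666866 103.64633802] [ 619.49201236 -213.85050069  102.54650214]
```

The vial is seated: its top is at 101.5, the same as its neighbours. Next I'll go above the dial, turned to the bar's direction (tool yaw ≈ 9.5°).

Emit:
drive_tool(
  motion=[
    {"travel": [0.001,-0.065,0],"delta_rot": [0,0,0],"gripper": 0.5},
    {"travel": [0.001,-0.065,0],"delta_rot": [0,0,0],"gripper": 0.5},
    {"travel": [0,-0.063,0],"delta_rot": [0,0,0],"gripper": 0.5},
    {"travel": [0,0,0],"delta_rot": [0,0,0.056],"gripper": 0.5},
    {"travel": [0,0,0],"delta_rot": [0,0,0.056],"gripper": 0.5},
    {"travel": [0,0,0],"delta_rot": [0,0,0.056],"gripper": 0.5},
    {"travel": [0,0,0],"delta_rot": [0,0,0.056],"gripper": 0.5},
    {"travel": [0,0,0],"delta_rot": [0,0,0.057],"gripper": 0.5},
    {"travel": [0,0,0],"delta_rot": [0,0,0.057],"gripper": 0.5},
    {"travel": [0,0,0],"delta_rot": [0,0,0.056],"gripper": 0.5},
    {"travel": [0,0,0.07],"delta_rot": [0,0,0],"gripper": 0.5},
    {"travel": [0,0,0.08],"delta_rot": [0,0,0],"gripper": 0.5},
  ],
)

```text
time: 12.48
ee_pos: [531.3, -156.3, 130.6]
tcp_rot: [-180.0, 0.0, 9.5]
contact_force: [0.5, -0.3, -0.3]
gripper_width: 46.9
finger_force: 0.0
```

Emit:
drive_tool(
  motion=[
    {"travel": [0,0,0],"delta_rot": [0,0,0],"gripper": 0.5},
    {"travel": [0,0,0],"delta_rot": [0,0,0],"gripper": 0.5},
  ],
)

```text
time: 12.72
ee_pos: [531.9, -156.5, 132.9]
tcp_rot: [180.0, -0.0, 9.5]
contact_force: [-0.2, 0.4, 0.1]
gripper_width: 46.9
finger_force: 0.0
```

```bash
python3 - <<'E'
from h import *
s=bot.sense();print(s["time"],s["ee_pos"],s["tcp_rot"],s["gripper_width"])
s,d=bot.get_image("scene");cv2.imwrite("pics/scene8.png",s)
cv2.imwrite("pics/c8.png",cv2.resize(s[240:390,330:490],None,fx=4,fy=4,interpolation=cv2.INTER_CUBIC))
E
```

```text
12.725 [ 531.90750232 -156.4793054   132.93890671] [ 1.79997884e+02 -9.82020201e-03  9.53829046e+00] 46.85543673110773
```

View pics/c8.png

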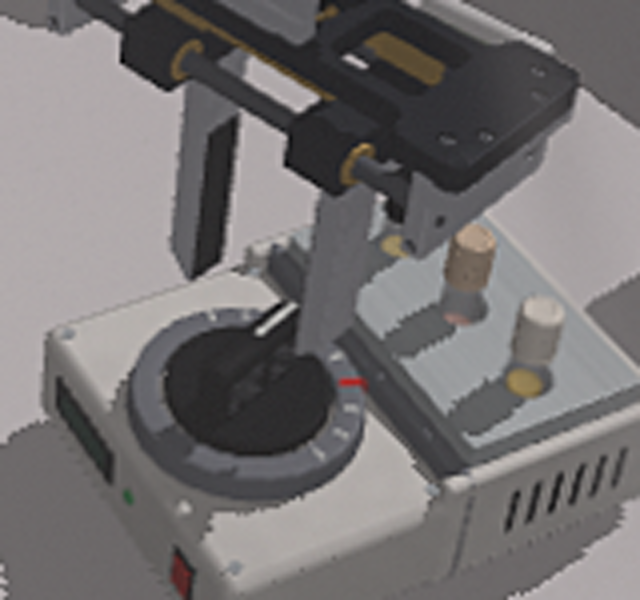

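The culture vial stands in the middle well and the fingers straddle the bar. I'll narrow them, descend, and feel for the skirt.

Emit:
drive_tool(
  motion=[
    {"travel": [0,0,0.02],"delta_rot": [0,0,0],"gripper": 0.28},
    {"travel": [0,0,0.02],"delta_rot": [0,0,0],"gripper": 0.28},
    {"travel": [0,0,0.02],"delta_rot": [0,0,0],"gripper": 0.28},
    {"travel": [0,0,0.012],"delta_rot": [0,0,0],"gripper": 0.28},
    {"travel": [0,0,0],"delta_rot": [0,0,0],"gripper": 0.28},
    {"travel": [0,0,0],"delta_rot": [0,0,0],"gripper": 0.28},
  ],
)

```text
time: 13.52
ee_pos: [531.9, -156.5, 96.7]
tcp_rot: [180.0, -0.0, 9.5]
contact_force: [-0.2, -0.2, -0.7]
gripper_width: 26.4
finger_force: 0.0
```

Emit:
drive_tool(
  motion=[
    {"travel": [0,0,0.004],"delta_rot": [0,0,0],"gripper": 0.28},
    {"travel": [0,0,0.003],"delta_rot": [0,0,0],"gripper": 0.28},
    {"travel": [0,0,0],"delta_rot": [0,0,0],"gripper": 0.28},
    {"travel": [0,0,0],"delta_rot": [0,0,0],"gripper": 0.28},
  ],
)

```text
time: 14.02
ee_pos: [531.8, -156.4, 93.0]
tcp_rot: [180.0, -0.0, 9.5]
contact_force: [-0.7, 0.4, -0.2]
gripper_width: 26.3
finger_force: 0.0
```

Emit:
drive_tool(
  motion=[
    {"travel": [0,0,0.002],"delta_rot": [0,0,0],"gripper": 0.28},
    {"travel": [0,0,0.001],"delta_rot": [0,0,0],"gripper": 0.28},
    {"travel": [0,0,0],"delta_rot": [0,0,0],"gripper": 0.28},
    {"travel": [0,0,0],"delta_rot": [0,0,0],"gripper": 0.28},
  ],
)

```text
time: 14.52
ee_pos: [531.9, -156.4, 92.1]
tcp_rot: [180.0, -0.0, 9.5]
contact_force: [-1.9, 1.1, 4.3]
gripper_width: 26.4
finger_force: 2.1
```

Emit:
drive_tool(
  motion=[
    {"travel": [0,0,0.001],"delta_rot": [0,0,0],"gripper": 0.28},
    {"travel": [0,0,0],"delta_rot": [0,0,0],"gripper": 0.28},
    {"travel": [0,0,0],"delta_rot": [0,0,0],"gripper": 0.28},
  ],
)

```text
time: 14.9
ee_pos: [531.9, -156.4, 91.7]
tcp_rot: [180.0, -0.0, 9.5]
contact_force: [-1.3, 1.0, 5.6]
gripper_width: 26.2
finger_force: 2.8
```

The tips rest on the skirt (5.6 N). I'll grip the bar lightly.

Emit:
drive_tool(
  motion=[
    {"travel": [0,0,-0.001],"delta_rot": [0,0,0],"gripper": 0.2},
    {"travel": [0,0,0],"delta_rot": [0,0,0],"gripper": 0.05},
    {"travel": [0,0,0],"delta_rot": [0,0,0],"gripper": 0.05},
    {"travel": [0,0,0],"delta_rot": [0,0,0],"gripper": 0.05},
    {"travel": [0,0,0],"delta_rot": [0,0,0],"gripper": 0.05},
  ],
  grip_force=15,
)

```text
time: 15.52
ee_pos: [532.3, -157.3, 91.9]
tcp_rot: [179.9, -0.1, 9.5]
contact_force: [2.3, -3.7, 3.5]
gripper_width: 14.0
finger_force: 16.1
```

```bash
python3 -c "
from cell import bot
s=bot.sense();print(s['contact_force'],s['ft_torque'],s['ee_pos'],s['tcp_rot'])"
```

```text
[ 2.2906229  -3.72014146  3.47722071] [-0.67238085 -0.2152463   0.06457971] [ 532.27500659 -157.28420486   91.87297832] [ 1.79883084e+02 -7.19676948e-02  9.52715162e+00]
```

Emit:
drive_tool(
  motion=[
    {"travel": [0.0005,0.0017,0],"delta_rot": [0,0,0],"gripper": 0.05},
    {"travel": [0,0,0.002],"delta_rot": [0,0,0],"gripper": 0.05},
    {"travel": [0,0,0.002],"delta_rot": [0,0,0],"gripper": 0.05},
    {"travel": [0,0,0.002],"delta_rot": [0,0,0],"gripper": 0.05},
    {"travel": [0,0,0],"delta_rot": [0,0,0],"gripper": 0.05},
    {"travel": [0,0,0],"delta_rot": [0,0,0],"gripper": 0.05},
  ],
  grip_force=25,
)

```text
time: 16.27
ee_pos: [532.3, -157.4, 89.7]
tcp_rot: [180.0, -0.0, 9.5]
contact_force: [-0.8, -2.4, 7.8]
gripper_width: 14.1
finger_force: 26.3
```

Emit:
drive_tool(
  motion=[
    {"travel": [0,0,0.002],"delta_rot": [0,0,0],"gripper": 0.05},
    {"travel": [0,0,0.002],"delta_rot": [0,0,0],"gripper": 0.05},
    {"travel": [0,0,0],"delta_rot": [0,0,0],"gripper": 0.05},
    {"travel": [0,0,0],"delta_rot": [0,0,0],"gripper": 0.05},
  ],
)

```text
time: 16.77
ee_pos: [532.3, -157.4, 88.4]
tcp_rot: [180.0, -0.1, 9.5]
contact_force: [-1.5, -1.2, 10.6]
gripper_width: 14.1
finger_force: 26.5
```

Emit:
drive_tool(
  motion=[
    {"travel": [0,0,0.001],"delta_rot": [0,0,0],"gripper": 0.05},
    {"travel": [0,0,0.001],"delta_rot": [0,0,0],"gripper": 0.05},
    {"travel": [0,0,0],"delta_rot": [0,0,0],"gripper": 0.05},
    {"travel": [0,0,0],"delta_rot": [0,0,0],"gripper": 0.05},
  ],
)

```text
time: 17.27
ee_pos: [532.4, -157.4, 88.2]
tcp_rot: [179.9, -0.1, 9.5]
contact_force: [-3.0, -1.2, 13.6]
gripper_width: 13.8
finger_force: 26.7
```

It's bottomed at 13.6 N, so the dial is free. I'll test with a small clockwise turn and watch the torque.

Emit:
drive_tool(
  motion=[
    {"travel": [0,0,0],"delta_rot": [0,0,0],"gripper": 0.05},
    {"travel": [0,0,0],"delta_rot": [0,0,0.01],"gripper": 0.05},
    {"travel": [0,0,0],"delta_rot": [0,0,0.01],"gripper": 0.05},
    {"travel": [0,0,0],"delta_rot": [0,0,0.01],"gripper": 0.05},
    {"travel": [0,0,0],"delta_rot": [0,0,0],"gripper": 0.05},
  ],
  grip_force=40,
)

```text
time: 17.9
ee_pos: [532.4, -157.3, 88.2]
tcp_rot: [180.0, -0.1, 4.1]
contact_force: [-3.4, -0.4, 14.9]
gripper_width: 13.8
finger_force: 41.5
```

```bash
python3 -c "
from cell import bot
s=bot.sense();print(s['contact_force'],s['ft_torque'],s['ee_pos'],s['tcp_rot'],s['gripper_width'])"
```

```text
[-3.36565084 -0.41196262 14.85960139] [-0.05834592  0.68840743  0.04092687] [ 532.37413433 -157.33509387   88.23077713] [ 1.79956456e+02 -7.83074044e-02  4.12816990e+00] 13.78401589235155
```

Emit:
drive_tool(
  motion=[
    {"travel": [0,0,-0.0006],"delta_rot": [0,0,0.02],"gripper": 0.05},
    {"travel": [0,0,0],"delta_rot": [0,0,0.02],"gripper": 0.05},
    {"travel": [0,0,0],"delta_rot": [0,0,0.02],"gripper": 0.05},
    {"travel": [0,0,0],"delta_rot": [0,0,0.02],"gripper": 0.05},
    {"travel": [0,0,0],"delta_rot": [0,0,0],"gripper": 0.05},
    {"travel": [0,0,0],"delta_rot": [0,0,0],"gripper": 0.05},
  ],
)

```text
time: 18.65
ee_pos: [532.4, -157.4, 88.3]
tcp_rot: [180.0, -0.1, -10.3]
contact_force: [-3.8, -0.9, 13.1]
gripper_width: 13.6
finger_force: 42.1
```

```bash
python3 -c "
from cell import bot
s=bot.sense();print(s['contact_force'],s['ft_torque'],s['ee_pos'],s['tcp_rot'],s['gripper_width'])"
```

```text
[-3.83250554 -0.88871453 13.11271825] [-0.17404442  0.58129813  0.11665866] [ 532.37097356 -157.36548737   88.29067946] [ 1.79970392e+02 -8.45986506e-02 -1.02518007e+01] 13.629689705243498
```

First click passed (yaw -10.3). Now the second.

Emit:
drive_tool(
  motion=[
    {"travel": [0,0,0],"delta_rot": [0,0,0.02],"gripper": 0.05},
    {"travel": [0,0,0],"delta_rot": [0,0,0.02],"gripper": 0.05},
    {"travel": [0,0,0],"delta_rot": [0,0,0.02],"gripper": 0.05},
    {"travel": [0,0,0],"delta_rot": [0,0,0.02],"gripper": 0.05},
    {"travel": [0,0,0],"delta_rot": [0,0,0.02],"gripper": 0.05},
    {"travel": [0,0,0],"delta_rot": [0,0,0.01],"gripper": 0.05},
    {"travel": [0,0,0],"delta_rot": [0,0,0],"gripper": 0.05},
    {"travel": [0,0,0],"delta_rot": [0,0,0],"gripper": 0.05},
  ],
)

```text
time: 19.65
ee_pos: [532.3, -157.4, 88.3]
tcp_rot: [180.0, -0.1, -30.1]
contact_force: [-2.4, -1.4, 13.2]
gripper_width: 13.5
finger_force: 42.2
```

```bash
python3 - <<'E'
from h import *
s=bot.sense();print(s['contact_force'],s['ft_torque'],s['ee_pos'],s['tcp_rot'],s['gripper_width'])
s,d=bot.get_image("scene")
cv2.imwrite("pics/c9.png",cv2.resize(s[300:380,345:445],None,fx=6,fy=6,interpolation=cv2.INTER_CUBIC))
E
```

```text
[-2.3547964  -1.43391325 13.20930929] [-0.11487754  0.60143169  0.04456196] [ 532.33010986 -157.42112581   88.26395799] [ 1.79993670e+02 -8.64638712e-02 -3.00584117e+01] 13.490646932515151
```

View pics/c9.png

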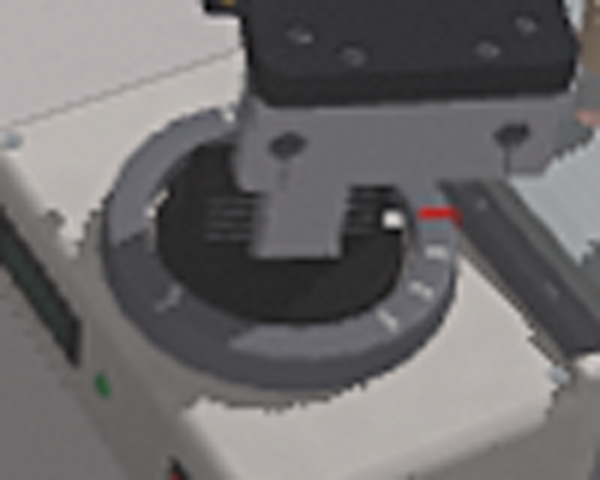

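The pointer square (394,219 in c9) is radially opposite the red mark (438,213). I'll release the bar while still pressed so the detent centres it, then rise slowly.

Emit:
drive_tool(
  motion=[
    {"travel": [0,0,0.0],"delta_rot": [0,0,0],"gripper": 0.2},
    {"travel": [0,0,0],"delta_rot": [0,0,0],"gripper": 0.22},
    {"travel": [0,0,0],"delta_rot": [0,0,0],"gripper": 0.22},
    {"travel": [0,0,-0.003],"delta_rot": [0,0,0],"gripper": 0.22},
    {"travel": [0,0,-0.004],"delta_rot": [0,0,0],"gripper": 0.22},
    {"travel": [0,0,-0.004],"delta_rot": [0,0,0],"gripper": 0.22},
    {"travel": [0,0,-0.004],"delta_rot": [0,0,0],"gripper": 0.22},
    {"travel": [0,0,-0.004],"delta_rot": [0,0,0],"gripper": 0.22},
    {"travel": [0,0,0],"delta_rot": [0,0,0],"gripper": 0.22},
    {"travel": [0,0,0],"delta_rot": [0,0,0],"gripper": 0.22},
  ],
)

```text
time: 20.95
ee_pos: [531.7, -156.9, 94.7]
tcp_rot: [180.0, 0.1, -30.1]
contact_force: [0.2, 0.5, -0.4]
gripper_width: 21.0
finger_force: 0.0
```

Emit:
drive_tool(
  motion=[
    {"travel": [0,0,-0.03],"delta_rot": [0,0,0],"gripper": 0.3},
    {"travel": [0,0,-0.08],"delta_rot": [0,0,0],"gripper": 0.3},
    {"travel": [0,0,-0.1],"delta_rot": [0,0,0],"gripper": 0.3},
    {"travel": [0,-0.1,0],"delta_rot": [0,0,0],"gripper": 0.3},
    {"travel": [0,-0.1,0],"delta_rot": [0,0,0],"gripper": 0.3},
    {"travel": [0,-0.1,0],"delta_rot": [0,0,0],"gripper": 0.3},
    {"travel": [0,-0.1,0],"delta_rot": [0,0,0],"gripper": 0.3},
    {"travel": [0,-0.1,0],"delta_rot": [0,0,0],"gripper": 0.3},
    {"travel": [0,0,0],"delta_rot": [0,0,0],"gripper": 0.3},
    {"travel": [0,0,0],"delta_rot": [0,0,0],"gripper": 0.3},
  ],
)

```text
time: 22.2
ee_pos: [657.2, 58.8, 200.9]
tcp_rot: [180.0, -0.0, -30.1]
contact_force: [-0.5, -0.3, -0.7]
gripper_width: 28.4
finger_force: 0.0
```

```bash
python3 - <<'E'
from h import *
s=bot.sense();print(s['time'],s['contact_force'],s['ee_pos'])
t,_=bot.get_image("top");s,d=bot.get_image("scene")
r=lambda im,x,y:cv2.resize(im[y:y+150,x:x+100],None,fx=4,fy=4,interpolation=cv2.INTER_CUBIC)
cv2.imwrite("pics/c10.png",np.hstack([r(t,390,150),cv2.resize(s[265:405,350:480],(400,431))[:431] if 0 else r(s,370,260)]))
v,u=np.mgrid[325:365,370:420];P=atd("scene",np.c_[u.ravel(),v.ravel()],d)
q=np.hypot(*(P[:,:2]-[532,-157]).T);m=(q<29)&(P[:,2]<75);print("skirt z",np.median(P[m,2]),"bar top",np.percentile(P[q<20,2],[80,90]))
E
```

```text
22.2 [-0.47382549 -0.32307322 -0.69743534] [657.22564655  58.84957583 200.88255752]
skirt z 65.23496669997826 bar top [87.51166812 89.16151137]
```

View pics/c10.png

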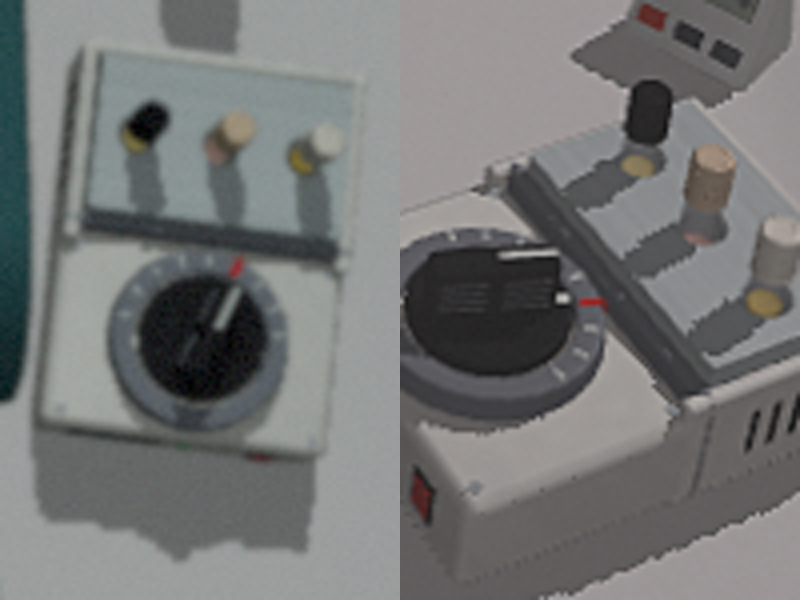

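The pointer (562,298) lines up with the red mark (593,302). The skirt is back up at ≈65 mm, the vial is seated and the arm is clear, so I'm handing in.

```bash
python3 -c "
from cell import bot
print(bot.hand_in())"
```

```text
the job is handed in; nothing more can be done
None
```

I handed the job in after about 22 s of the 64 s allowed (hand-in gave no verdict): the flesh-capped vial stands on the middle well's floor, and the dial was turned two clicks to the red mark, released and back at full height.

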